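Seat a tube lens in the V saddles of a lens-checking bench and hold it there

ROBOT

A 7-joint arm with a two-finger parallel gripper is mounted at the origin on the work surface. World frame = base frame: x ahead of the robot, y to its left, z up, the work surface at z = 0. Lengths are in m, angles in rad, forces in N, time in s.
With the tool pointing down it reaches from about 0.4 to 0.85 m from the base axis. Payload 10.4 kg.
Tool frame: the origin (TCP) lies on the centre line of the jaws, within the pads' length; the fingertips stand robot.tip_reach ahead of it and the grasp point (between the pads) lies 6 mm ahead of it (robot.tip_reach is the distance from the TCP to the fingertips, in m); z points along the fingers, y is the line along which they close (so a half turn about z gives the same grasp; the last joint's range is limited). The gripper opens to 87 mm and grips with 3 to 60 N. Pads are 19 mm wide; open, the fingers measure 117 mm over their backs; the gripper's body (75 mm by 190 mm) begins 51 mm behind the grasp point.
Start: joints at [1.289, 0.332, -0.065, 1.46, 0.022, 1.35, -0.088], TCP at [0.16, -0.604, 0.248] pointing down, gripper open.
Joint ranges: [-2.6, 2.6], [-0.5, 2.12], [-1.47, 1.34], [0.16, 2.42], [-1.27, 4.41], [0.06, 2.06], [-2.6, 2.6]. Speed limits (rad/s): [2.22, 2.22, 2.79, 2.79, 3.14, 3.14, 3.14].

INTERFACE

Orientations are given as a unit quaternion [w, x, y, z].
In Python, from bench import robot gives the robot as it stands.
- The arm moves only by the tool send_rows, never from a script. Its argument "plan" is a list of rows, each an object with "offset": the shift along the tool's x, y, z in cm, a list of three; "twist": the turn about the tool's z in rad. A call has exactly 5 rows; each row is the pose to reach, as a shift and turn from the pose commanded when the call began, along the tool's axes at that moment; what a row does not reach only later rows make up. A row lasts 1/12 s, in which the tool goes at most 41.7 mm and 7.16 degrees, less where a joint would pass 70% of its speed; a pose out of reach is approached as far as the arm can. A call with a gripper value outside its range is refused whole. "jaw" is the finger opening in cm, from 0 to 8.7, set as the call begins (left out, the last holds). The fingers move at their own pace and stop on an object; "squeeze" is the grip in N (left out, the last holds). Time passes only in rows, so rows that repeat a pose let the fingers close, or fill a call up. It gives the time, the measured TCP pose, the force, the opening and the grip force at its end, in the units of the state.
- robot.sense(): the state, without advancing time (a new reading comes with each control period).
- robot.grab_frame(name): name is "side" or "top" or "wrist"; returns a dict with "img" (420x560x3 uint8, red, green, blue), "range_z" (420x560 float32, m along the optical axis (not along the pixel's ray), 0 where there is no reading), "fx", "fy", "cx", "cy" (pixels), "rvec" (rotation vector, rad) and "tvec" (3), from world to camera coordinates, as OpenCV has them. Camera axes: x right, y down, z forward; pixel columns grow to the right and rows downward; lengths in m; the calibration is good to about 2 mm. The wrist camera is an equidistant fisheye: a pixel r from the principal point sees the ray r / f radians off the axis. A picture is of the moment at which its call begins.
- robot.sign_off(): hands the job in; it is judged then, once.
Trained networks look in a picture, given as the dict that the camera call returned (one of the last four; its "shot" number tells which), for a name from the list of things; names that differ only in an ending like _2 or _b are one class to them, and where a whole thing is asked for, a point or a joint stands for the part that bears it (a point fixed in the world has none). Each returns a list of dicts, best first, with "confidence" (0 to 1); they miss things now and then, are a little off and sometimes report something else, mostly with a low value. They report only what shows in the picture. A call takes as long as a camera call.
- robot.search_frame(picture, target): "xy" ([column, row] in pixels, amid what is visible of it).
- robot.cut_out(picture, target): "region" (420x560 bool, what is visible of it) and "xy" ([column, row] in pixels, amid what is visible of it).
The state is a dict: "time_s": time; "q": joint angles; "qvel": joint speeds; "joint_efforts": joint torques, N m; "tool_pos": TCP position; "tool_rot": TCP orientation; "wrist_force": force on the tool from outside, world axes, zero at the start; "torque": the same for the moment, N m; "gripper_width": finger opening in m; "finger_force": force on a finger pad.
Only numpy, scipy, OpenCV 4.12 (cv2) and the standard library are available. Lean on these libraries where they do the work, as an engineer would, in place of code of your own. Each camera call takes 0.05 s, during which the arm holds its last target. There are 200 camera calls.

TASK

Get the lens-checking bench ready for a reading: first press the lamp house's open cover down until its catch snaps and holds it shut, then fetch the lens barrel with the blue band from the lens rest and lay it in the bench's V saddles, centred over both of them, with the blue-banded end towards the lamp. Finish while still holding it down there with the gripper, pushed gently but firmly (10 to 20 N) so that it bears on both sides of the V: do not let go of it at the end, do not ram it in, and leave the red-banded barrel and the other things on the table where they are.

Things in the scene. Friction and masses are not known exactly. Their poses are not given: they have to be found in the camera images.
- bench: The lens-checking bench, fixed: aluminium rail 60 mm wide, 30 mm high, along its y axis. Origin on the table under the middle of the two V saddles; z up, y along the rail to the lamp house, x across (away from the robot, give or take 0.2 rad). A white screen 108 mm wide, 10 mm thick stands at y = -165 mm, top 144 mm above the table; the lamp's round black snout ends at y = +129 mm.
- v_seat (a point): Centre of a rightly seated barrel, 80 mm above the table, on the bench; axes as the bench's, so y is the seated barrel's axis, towards the lamp. Two steel saddles with 90-degree Vs, each 18 mm long, are centred at y = -36 and +36 mm, 54 mm of free gap between them; the V's mouth is 42 mm wide, level with this point. In the gap the black carriage plate lies 38 mm below it.
- v_near: The V faces on the robot's side (-x) of both saddles, fixed, rigid steel; origin and axes as the bench's.
- v_far: The V faces on the far side (+x) of both saddles, fixed, rigid steel; origin and axes as the bench's.
- lamp_cover (a joint): Angle of the lamp cover, rad: 0 shut, grows as it opens upwards. It starts open at 0.45 to 0.8 and friction keeps it where it is put (about 1 N moves it). At about 0.08 a spring catch inside the front wall stops it; about 9 N pressed down near the front edge snaps it in. Snapped, it stays at 0; not snapped, it springs up again.
- cover_hinge (a point): Middle of the cover's hinge line, on the bench, 118 mm above the table; axes as the bench's. The lamp house is a grey box 112 mm square, top edge 118 mm above the table. The cover, its slotted grey top plate, goes from this line to -x when shut: 112 mm deep, 112 mm wide, 6 mm thick, top face 6 mm above the hinge line; a red finger tab 40 mm wide adds 13 mm at the front edge.
- cover_edge (a point): Point on the cover's top face, mid-width, 95 mm from the hinge: the place to press at the last. 124 mm above the table when shut; swings up with the cover. Its axes: y along the hinge, z out of the top face, -x from hinge to front edge.
- lens_mid (a point): Centre of the barrel to be seated: a dark steel tube with glass ends, 30 mm diameter, 110 mm long, about 0.15 kg, with a 10 mm wide blue band near one end. Axes: x along the barrel towards the blue-banded end. It lies level in a white lens rest, its centre 46 mm above the table
- lens_band (a point): Middle of the blue band, on the axis of that barrel, 49.5 mm from its centre
- spare_mid (a point): Centre of the other barrel in the rest, the same size, with a red band near the +x end; to be left alone
- rest: White plastic lens rest, fixed, 104 x 175 mm; origin under its centre, on the table. It holds the two barrels parallel to its x axis, at y = +46 and -46 mm (either may be on either side), on two notched rails 10 mm thick at x = -38 and +38 mm; the fingers have free room between the rails, down to the base plate 6 mm above the table
- oil: Amber immersion-oil bottle, 32 mm diameter, 62 mm tall, upright; origin under its centre
- objective: Clear plastic canister with an objective, 37 mm diameter, 46 mm tall, upright; origin under its centre
- slide_box: Dark green slide box 90 x 175 x 34 mm; origin under its centre
- dish: Small glass dish, 60 mm diameter, 18 mm tall; origin under its centre
- driver: Small yellow-handled screwdriver, 150 mm long, lying; origin under it

How it is judged:
On the way, in this order (a step that is already met when the one before it is completed fails the run):
1. the lamp cover is snapped shut (value of joint lamp_cover below 0.025 rad), for 0.2 s.
2. with the cover shut, the blue-banded barrel is carried to the saddles (lifted to within 60 mm of its seat) (distance between lens_mid and v_seat below 0.06 m and value of joint lamp_cover below 0.025 rad), for 0.1 s.
At the end, for the whole second after the job is handed in: Cover shut (<0.025 rad). Blue-banded barrel in the V: centre within 3 mm across, 12 mm along, under 2.5 mm high; parallel within 0.035 rad, band towards the lamp, at rest; fingers on it (>2 N); it presses the near and the far V faces with 2 to 30 N each (value of joint lamp_cover below 0.025 rad and x of lens_mid in the frame of v_seat between -0.003 and 0.003 m and z of lens_mid in the frame of v_seat between -0.003 and 0.0025 m and y of lens_mid in the frame of v_seat between -0.012 and 0.012 m and angle between the x axis of lens_mid and the y axis of v_seat, either way round below 0.035 rad and y of lens_band in the frame of v_seat above 0.03 m and contact force between lens and v_near between 2 and 30 N and contact force between lens and v_far between 2 and 30 N and contact force between the fingers and lens above 2 N and linear speed of lens below 0.01 m/s); the arm keeps its last pose, push and grip.
It fails at once if the barrel is rammed into the V (over 50 N on either side) (contact force between lens and v_near above 50 N or contact force between lens and v_far above 50 N).
It fails at once if the red-banded barrel is disturbed (moved over 15 mm) (distance of spare_mid from where it was at the start of the episode above 0.015 m).
It fails at once if another thing on the table is knocked about (moved over 25 mm) (distance of any of oil, objective, slide_box, dish, driver from where it was at the start of the episode above 0.025 m).
It also fails if it takes over 64 s, if anything falls off the work surface, if the arm or the gripper's body presses on something with over 40 N, if the wrist force passes 120 N, or if a joint passes its speed limit or range.

## Working session

There is one attempt and no reset: what is moved stays moved. The work goes in short steps, Python scripts to look and compute and a tool call to move; the robot and the scene stay as the last step left them, time stands still between calls to the robot, and variables do not carry over. Pictures are saved under pics/ and viewed, at most 10 in all, crops included, and the job is handed in when it is done.

Besides the shell and the picture viewer there is one more tool, called after ">>>" by a JSON object that holds its "name" and its "arguments". send_rows: Moves the arm, as the interface text tells. Its arguments: {"type":"object","properties":{"plan":{"type":"array"},"jaw":{"type":"number"},"squeeze":{"type":"number"}},"required":["plan"]}

```bash
ls; mkdir -p pics; cat > h.py <<'E'
import numpy as np, cv2
from scipy.spatial.transform import Rotation as R
from bench import robot
def pts(p, mask):
    v,u=np.nonzero(mask&(p["range_z"]>0)); z=p["range_z"][v,u].astype(float)
    a=(u-p["cx"])/p["fx"]; b=(v-p["cy"])/p["fy"]
    C=np.stack([a*z,b*z,z],1); M=R.from_rotvec(np.ravel(p["rvec"])).as_matrix()
    return (C-np.ravel(p["tvec"]))@M
def rot(s): q=s["tool_rot"]; return R.from_quat([q[1],q[2],q[3],q[0]]).as_matrix()
def totool(w,s=None):
    s=s or robot.sense(); return rot(s).T@(np.array(w)-s["tool_pos"])*100
E
python3 - <<'E'
from h import *
np.set_printoptions(precision=4,suppress=True)
s=robot.sense(); print(s, robot.tip_reach); print(rot(s))
ims=[]
for n in("top","side"):
    p=robot.grab_frame(n); cv2.imwrite(f"pics/{n}0.png",p["img"][:,:,::-1])
    M=R.from_rotvec(np.ravel(p["rvec"])).as_matrix(); print(n,-M.T@np.ravel(p["tvec"]),M[2],p["fx"])
    np.savez(n+"0.npz",**p)
    for t in["lens_mid","lens_band","spare_mid","rest","bench","lamp_cover","oil","objective","slide_box","dish","driver"]:
        for d in robot.cut_out(p,t)[:2]:
            P=pts(p,d["region"])
            if len(P): print(t,round(d["confidence"],2),np.round(d["xy"]),len(P),np.median(P,0),P.min(0),P.max(0))
E
```

```text
pics
{'time_s': 0.0, 'q': array([ 1.2894,  0.3328, -0.0647,  1.461 ,  0.0216,  1.3499, -0.0885]), 'qvel': array([ 0.0007,  0.0011,  0.0006, -0.0006,  0.0018, -0.0006,  0.0004]), 'joint_efforts': array([ -0.0001, -62.3265,   0.0247, -38.989 ,  -0.0614,   0.0399,
         0.0001]), 'tool_pos': array([ 0.1598, -0.6038,  0.2468]), 'tool_rot': array([-0.0007,  0.9916,  0.1291, -0.0001]), 'wrist_force': array([-0.527 , -0.3947, -1.2095]), 'torque': array([-0.0462, -0.0223, -0.0006]), 'finger_force': 0.0, 'gripper_width': 0.08742364398650881} 0.025
[[ 0.9667  0.2559 -0.0004]
 [ 0.2559 -0.9667  0.0013]
 [-0.0001 -0.0014 -1.    ]]
top [ 0.4195 -0.0546  1.0841] [ 0.1611 -0.0214 -0.9867] 420.89556256683267
lens_mid 0.73 [388. 259.] 559 [ 0.4604 -0.3287  0.0587] [ 0.4098 -0.3673  0.0388] [ 0.5146 -0.2897  0.0664]
lens_band 0.67 [388. 260.] 566 [ 0.4604 -0.329   0.0586] [ 0.4098 -0.3673  0.0058] [ 0.5118 -0.2897  0.0664]
spare_mid 0.94 [357. 280.] 595 [ 0.4129 -0.2517  0.0587] [ 0.3606 -0.2913 -0.0004] [ 0.4633 -0.2136  0.0657]
rest 0.94 [368. 271.] 1754 [ 0.4325 -0.2899  0.0074] [ 0.3507 -0.3916
[... 1801 characters left out ...]
.] 346 [0.4846 0.3016 0.1651] [0.4334 0.2511 0.0147] [0.5766 0.7719 0.2035]
oil 0.77 [365. 257.] 304 [ 0.7063 -0.1584  0.0327] [ 0.6934 -0.1694 -0.0011] [ 0.7623 -0.0662  0.0641]
objective 0.73 [351. 240.] 294 [ 0.712  -0.0859  0.0336] [ 0.6976 -0.0952 -0.0007] [ 0.732  -0.0556  0.0492]
slide_box 0.73 [327. 200.] 1566 [0.741  0.0996 0.0333] [ 0.6998  0.0334 -0.0031] [0.8249 0.2133 0.0387]
slide_box 0.68 [245. 204.] 129 [0.512  0.1291 0.0695] [0.4957 0.0556 0.0578] [0.5274 0.1511 0.0804]
dish 0.7 [393. 380.] 771 [ 0.6031 -0.4669  0.0104] [ 0.5697 -0.5017 -0.0041] [ 0.6395 -0.4286  0.0202]
driver 0.21 [363. 258.] 320 [ 0.7059 -0.1581  0.0306] [ 0.6934 -0.1694 -0.0019] [ 0.7564 -0.0826  0.0641]
```

```bash
python3 - <<'E'
import cv2
a=cv2.imread("pics/top0.png")[80:400,40:480]; b=cv2.imread("pics/side0.png")
cv2.imwrite("pics/a.png",cv2.resize(a,(800,582)))
E
```

```text
(no output)
```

View pics/a.png

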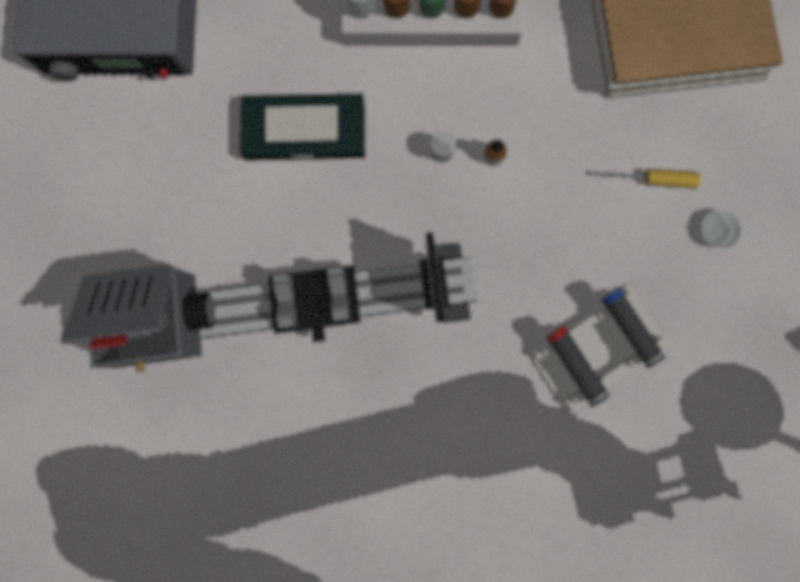

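View pics/side0.png

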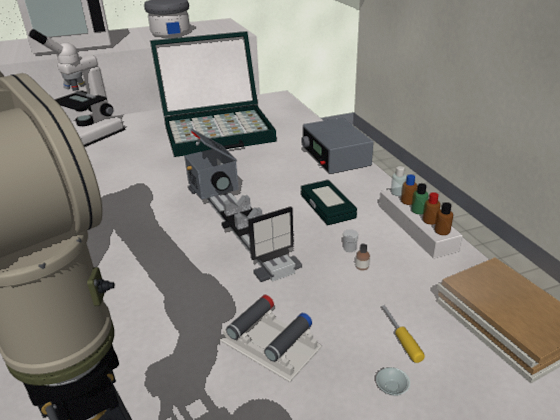

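The blue barrel is the right-hand one in the rest, with the band at its far end (+x, upper-left). The bench runs along world y, with the lamp at the left, its cover open and the red tab towards the robot, and the screen on the right.

```bash
python3 - <<'E'
from h import *
np.set_printoptions(precision=4,suppress=True)
P={}
for n in("top","side"):
    p=dict(np.load(n+"0.npz")); m=np.ones(p["range_z"].shape,bool); P[n]=pts(p,m)
    hsv=cv2.cvtColor(p["img"],cv2.COLOR_RGB2HSV)
    Q=P[n]; print(n,"table z",np.median(Q[(abs(Q[:,2])<.01)&(Q[:,0]<.65)&(Q[:,0]>.3)&(abs(Q[:,1])<.4)][:,2]))
    b=(Q[:,0]>.38)&(Q[:,0]<.62)
    s=Q[b&(Q[:,2]>.09)&(Q[:,2]<.15)&(Q[:,1]>-.15)&(Q[:,1]<-.07)]
    print("screen",len(s),s.min(0),s.max(0),np.median(s,0), np.polyfit(s[:,0],s[:,1],1))
    t=Q[b&(Q[:,2]>.062)&(Q[:,2]<.085)&(Q[:,1]>-.05)&(Q[:,1]<.15)]
    print("saddle tops",len(t));
    for y in np.arange(-.05,.15,.01):
        k=t[(t[:,1]>=y)&(t[:,1]<y+.01)]
        if len(k): print(round(y,3),len(k),k[:,0].min(),k[:,0].max(),k[:,2].max())
    r=Q[b&(Q[:,2]>.02)&(Q[:,2]<.045)&(Q[:,1]>-.08)&(Q[:,1]<.17)]
    for y in np.arange(-.08,.17,.03):
        k=r[(r[:,1]>=y)&(r[:,1]<y+.03)]
        if len(k): print("rail",round(y,3),len(k),np.percentile(k[:,0],[2,98]))
    # cover plane
    c=Q[b&(Q[:,2]>.128)&(Q[:,1]>.2)&(Q[:,1]<.45)]
    cc=c.mean(0); print("cover",len(c),c.min(0),c.max(0)); u,sv,v=np.linalg.svd(c-cc,full_matrices=False); print(cc,v[2],sv)
    # barrels
    for nm,x,y in(("lens",.46,-.33),("spare",.412,-.252)):
        k=Q[(np.hypot(Q[:,0]-x,Q[:,1]-y)<.075)&(Q[:,2]>.05)&(Q[:,2]<.07)]
        d=np.array([.79,.6]);nn=np.array([-.6,.79]); k=k[abs((k[:,:2]-[x,y])@nn)<.025]
        c0=k[:,:2].mean(0); w=np.linalg.svd(k[:,:2]-c0,full_matrices=False)[2][0]; w*=np.sign(w[0]); e=(k[:,:2]-c0)@w
        print(nm,len(k),c0,w,np.degrees(np.arctan2(w[1],w[0])),"mid",c0+w*(e.min()+e.max())/2,e.max()-e.min(),k[:,2].max())
E
```

```text
top table z 0.00048674072738606186
screen 24 [ 0.4717 -0.0726  0.0945] [ 0.5035 -0.07    0.1475] [ 0.4826 -0.0702  0.1436] [ 0.0388 -0.0897]
saddle tops 436
0.05 48 0.4757149481282708 0.5294527002882538 0.08130454343292384
0.06 113 0.47376418764296047 0.5429846250276021 0.0833138329601965
0.07 51 0.4852520839383894 0.540599101322379 0.08352497343051737
0.12 36 0.4666048720344394 0.5081877089931143 0.08004394230794998
0.13 119 0.46432342038377045 0.533672059011686 0.08209510976563544
0.14 69 0.4668222071081915 0.5312682981125987 0.08108227631832726
rail -0.08 172 [0.4897 0.558 ]
rail -0.05 304 [0.4908 0.5539]
rail -0.02 298 [0.4881 0.548 ]
rail 0.01 304 [0.4826 0.5432]
rail 0.04 240 [0.4704 0.5473]
rail 0.07 310 [0.4487 0.5442]
rail 0.1 368 [0.4609 0.5398]
rail 0.13 113 [0.4586 0.5375]
rail 0.16 96 [0.4663 0.5305]
cover 1886 [0.4374 0.255  0.1281] [0.5372 0.3765 0.2055]
[0.4845 0.3145 0.1661] [-0.6355 -0.0826 -0.7677] [1.4225 1.3851 0.0567]
lens 532 [ 0.4611 -0.3292] [0.8482 0.5297] 31.983108328725493 mid [ 0.4615 -0.329 ] 0.10994734459745635 0.06635533464023627
spare 540 [ 0.4115 -0.
[... 672 characters left out ...]
933203767217 0.5313641408306226 0.08041007220149031
0.14 31 0.46115463984876837 0.5285868360050894 0.07982762124086121
rail -0.08 254 [0.473  0.5687]
rail -0.02 13 [0.4812 0.4846]
rail 0.01 74 [0.4694 0.4926]
rail 0.04 97 [0.4648 0.4976]
rail 0.07 83 [0.4428 0.4739]
rail 0.1 105 [0.4564 0.5265]
rail 0.13 50 [0.453  0.5338]
cover 321 [0.4334 0.2511 0.1292] [0.5292 0.3717 0.2035]
[0.4783 0.3007 0.1682] [-0.6184 -0.0674 -0.783 ] [0.6285 0.5812 0.071 ]
lens 720 [ 0.4576 -0.3366] [0.8511 0.525 ] 31.667811381789928 mid [ 0.4606 -0.3347] 0.1126009899769515 0.06408398334879388
spare 643 [ 0.4075 -0.2598] [0.8517 0.5241] 31.607293282610186 mid [ 0.411  -0.2577] 0.11293489241470611 0.06301243195552858
```

>>> {"name": "send_rows", "arguments": {"plan": [{"offset": [2.8,-1.7,-0.6],"twist": 0},{"offset": [5.6,-3.4,-1.2],"twist": 0},{"offset": [8.4,-5.1,-1.8],"twist": 0},{"offset": [11.2,-6.8,-2.4],"twist": 0},{"offset": [14,-8.5,-3],"twist": 0}], "jaw": 0}}

```text
time_s: 1.62
tool_pos: [0.2744, -0.4849, 0.278]
tool_rot: [0.0, 0.992, 0.129, 0.0]
wrist_force: [0.5, 0.0, 0.1]
gripper_width: 0.0616
finger_force: 0.0
```

>>> {"name": "send_rows", "arguments": {"plan": [{"offset": [2.8,-1.7,0],"twist": 0},{"offset": [5.6,-3.4,0],"twist": 0},{"offset": [8.4,-5.1,0],"twist": 0},{"offset": [11.2,-6.8,0],"twist": 0},{"offset": [14,-8.5,0],"twist": 0}]}}

```text
time_s: 2.03
tool_pos: [0.388, -0.3669, 0.2778]
tool_rot: [0.0, 0.992, 0.129, 0.0]
wrist_force: [0.8, -0.9, 0.5]
gripper_width: 0.0283
finger_force: 0.0
```

>>> {"name": "send_rows", "arguments": {"plan": [{"offset": [2.8,-1.7,0],"twist": 0},{"offset": [5.6,-3.4,0],"twist": 0},{"offset": [8.4,-5.1,0],"twist": 0},{"offset": [11.2,-6.8,0],"twist": 0},{"offset": [14,-8.5,0],"twist": 0}]}}

```text
time_s: 2.45
tool_pos: [0.5016, -0.249, 0.2778]
tool_rot: [0.0, 0.992, 0.129, 0.0]
wrist_force: [0.4, -0.9, 0.3]
gripper_width: 0.002
finger_force: 0.0
```

>>> {"name": "send_rows", "arguments": {"plan": [{"offset": [0.9,-3.9,0],"twist": 0},{"offset": [1.8,-7.8,0],"twist": 0},{"offset": [2.7,-11.7,0],"twist": 0},{"offset": [3.6,-15.6,0],"twist": 0},{"offset": [4.5,-19.5,0],"twist": 0}]}}

```text
time_s: 2.87
tool_pos: [0.4939, -0.0483, 0.2777]
tool_rot: [0.0, 0.992, 0.129, 0.0]
wrist_force: [0.9, -0.6, 0.3]
gripper_width: 0.0004
finger_force: 0.0
```

>>> {"name": "send_rows", "arguments": {"plan": [{"offset": [0.9,-3.9,0],"twist": 0},{"offset": [1.8,-7.8,0],"twist": 0},{"offset": [2.7,-11.7,0],"twist": 0.05},{"offset": [3.6,-15.6,0],"twist": 0.1},{"offset": [4.5,-18,0],"twist": 0.134}]}}

```text
time_s: 3.28
tool_pos: [0.4905, 0.1398, 0.2782]
tool_rot: [-0.0, 0.998, 0.063, 0.001]
wrist_force: [1.3, 0.2, -0.9]
gripper_width: 0.0004
finger_force: 0.0
```

```bash
cat >> h.py <<'E'
def wpts(p):
    v,u=np.mgrid[0:420,0:560]; a=(u-p["cx"])/p["fx"]; b=(v-p["cy"])/p["fy"]; r=np.hypot(a,b)+1e-9
    z=p["range_z"].astype(float); k=np.tan(np.minimum(r,1.4))/r
    C=np.stack([a*k*z,b*k*z,z],-1); M=R.from_rotvec(np.ravel(p["rvec"])).as_matrix()
    return (C-np.ravel(p["tvec"]))@M
E
python3 - <<'E'
from h import *
np.set_printoptions(precision=4,suppress=True)
p=robot.grab_frame("wrist"); np.savez("w1.npz",**p); cv2.imwrite("pics/w1.png",p["img"][:,:,::-1])
Q=wpts(p); ok=p["range_z"]>0; Q=Q[ok]
print(p["fx"],p["cx"],p["cy"])
c,s=np.cos(.125),np.sin(.125); B=np.c_[(Q[:,0]-.5035)*c+(Q[:,1]-.0995)*s, -(Q[:,0]-.5035)*s+(Q[:,1]-.0995)*c, Q[:,2]]
np.save("B.npy",B)
t=B[(abs(B[:,0])<.05)&(B[:,2]>.055)&(B[:,2]<.09)&(abs(B[:,1])<.07)]
for y in np.arange(-.06,.06,.004):
    k=t[(t[:,1]>=y)&(t[:,1]<y+.004)]
    if len(k)>3: print(round(y,3),len(k),np.percentile(k[:,0],[1,99]),np.percentile(k[:,2],[5,50,95]), "bottom x", k[k[:,2]<.07][:,0].mean())
t=B[(abs(B[:,1])<.3)&(B[:,2]>.128)&(B[:,1]>.12)&(B[:,0]>-.12)&(B[:,0]<.1)]
print("cover",len(t),np.percentile(t,[1,99],axis=0))
E
```

```text
325.19226210127806 278.8785415766985 209.6791654707744
-0.044 172 [-0.0326  0.0343] [0.0605 0.0754 0.0798] bottom x 0.0007756668600383988
-0.04 223 [-0.0331  0.0343] [0.0609 0.0754 0.0796] bottom x 0.00021047141476930145
-0.036 228 [-0.0331  0.0341] [0.0608 0.075  0.0796] bottom x 0.0008272773186188837
-0.032 231 [-0.0333  0.034 ] [0.0608 0.075  0.0794] bottom x 0.0014298668202457178
-0.028 344 [-0.0327  0.0342] [0.0567 0.0695 0.0789] bottom x 0.001213627662333213
0.028 160 [-0.0328  0.034 ] [0.062  0.075  0.0791] bottom x 0.0017631097984689974
0.032 213 [-0.0329  0.034 ] [0.0606 0.0752 0.0792] bottom x 0.0012654890072253575
0.036 249 [-0.0331  0.0339] [0.0612 0.0753 0.0795] bottom x 0.0015675624484814067
0.04 254 [-0.0331  0.0339] [0.0616 0.075  0.0796] bottom x 0.0013549558407490577
0.044 191 [-0.033   0.0339] [0.0613 0.0752 0.0793] bottom x 0.0009796958258512494
cover 12536 [[-0.0284  0.1201  0.1292]
 [ 0.0519  0.27    0.3663]]
```

View pics/w1.png

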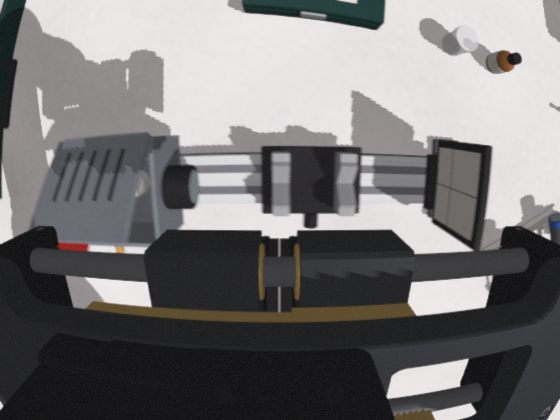

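>>> {"name": "send_rows", "arguments": {"plan": [{"offset": [-0.1,-3.5,0],"twist": 0},{"offset": [-0.3,-7.0,0],"twist": 0},{"offset": [-0.4,-10.5,0],"twist": 0},{"offset": [-0.5,-14,1],"twist": 0},{"offset": [-0.6,-17.3,3],"twist": 0}]}}

```text
time_s: 3.75
tool_pos: [0.4647, 0.3087, 0.2494]
tool_rot: [-0.001, 0.998, 0.062, 0.002]
wrist_force: [0.9, 0.2, -0.2]
gripper_width: 0.0004
finger_force: 0.0
```

>>> {"name": "send_rows", "arguments": {"plan": [{"offset": [0,0,1.5],"twist": 0},{"offset": [0,0,2.3],"twist": 0},{"offset": [0,0,2.3],"twist": 0},{"offset": [0,0,2.3],"twist": 0},{"offset": [0,0,2.3],"twist": 0}]}}

```text
time_s: 4.17
tool_pos: [0.4654, 0.3052, 0.2256]
tool_rot: [0.0, 0.998, 0.061, 0.001]
wrist_force: [0.5, 0.2, 0.3]
gripper_width: 0.0004
finger_force: 0.0
```

>>> {"name": "send_rows", "arguments": {"plan": [{"offset": [0,0,1.2],"twist": 0},{"offset": [-0.4,0,2.2],"twist": 0},{"offset": [-0.9,0,3.2],"twist": 0},{"offset": [-1.3,0,4.2],"twist": 0},{"offset": [-1.6,0,5.2],"twist": 0}]}}

```text
time_s: 4.58
tool_pos: [0.4475, 0.3039, 0.1713]
tool_rot: [0.0, 0.998, 0.062, -0.0]
wrist_force: [-0.6, -1.0, 0.2]
gripper_width: 0.0002
finger_force: 0.7
```

```bash
python3 - <<'E'
from h import *
s=robot.sense(); p=robot.grab_frame("side"); cv2.imwrite("pics/s2.png",cv2.resize(p["img"][100:240,140:330,::-1],(760,560)))
w=s["tool_pos"]-[.504,.1006,.025]; c,sn=np.cos(.125),np.sin(.125)
print(s["tool_pos"],s["wrist_force"],w[0]*c+w[1]*sn,-w[0]*sn+w[1]*c,w[2])
E
```

```text
[0.44749977 0.30389844 0.17128398] [-0.5602538  -1.04735175  0.19698265] -0.03071321838283987 0.20875638435948501 0.14628397716933936
```

View pics/s2.png

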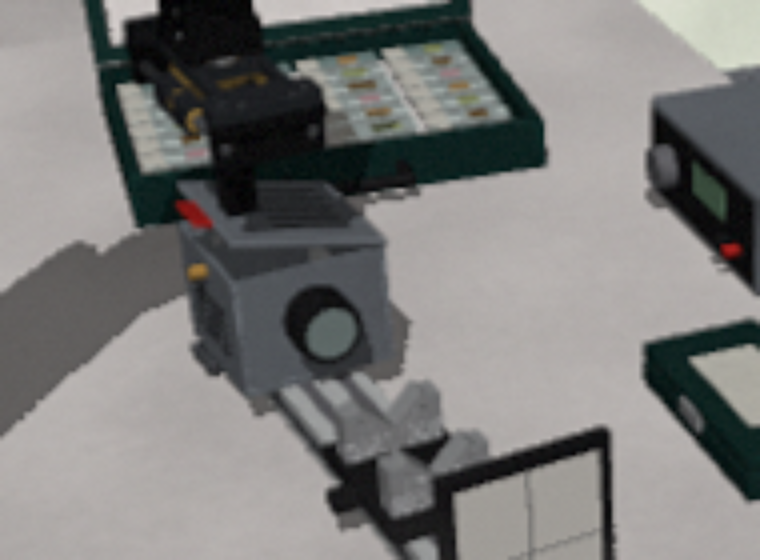

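The fingertips press the cover just behind the red tab (240,200), and it has swung partly down.

>>> {"name": "send_rows", "arguments": {"plan": [{"offset": [-0.1,0,0.4],"twist": 0},{"offset": [-0.2,0,0.8],"twist": 0},{"offset": [-0.3,0,1.2],"twist": 0},{"offset": [-0.3,0,1.4],"twist": 0},{"offset": [-0.3,0,1.6],"twist": 0}]}}

```text
time_s: 5.05
tool_pos: [0.4454, 0.304, 0.1565]
tool_rot: [-0.0, 0.998, 0.062, -0.0]
wrist_force: [-2.6, -1.8, 6.1]
gripper_width: 0.0007
finger_force: 2.6
```

>>> {"name": "send_rows", "arguments": {"plan": [{"offset": [0,0,0.1],"twist": 0},{"offset": [0,0,0.2],"twist": 0},{"offset": [0,0,0.3],"twist": 0},{"offset": [0,0,0.4],"twist": 0},{"offset": [0,0,0.5],"twist": 0}]}}

```text
time_s: 5.47
tool_pos: [0.4453, 0.3041, 0.1519]
tool_rot: [0.0, 0.998, 0.062, -0.0]
wrist_force: [-2.2, -0.6, 3.0]
gripper_width: 0.0005
finger_force: 1.7
```

>>> {"name": "send_rows", "arguments": {"plan": [{"offset": [0,0,0.1],"twist": 0},{"offset": [0,0,0.2],"twist": 0},{"offset": [0,0,0.3],"twist": 0},{"offset": [0,0,0.4],"twist": 0},{"offset": [0,0,0.4],"twist": 0}]}}

```text
time_s: 5.88
tool_pos: [0.4456, 0.3041, 0.1492]
tool_rot: [0.0, 0.998, 0.062, 0.0]
wrist_force: [-7.4, -4.7, 20.0]
gripper_width: 0.0006
finger_force: 10.1
```

>>> {"name": "send_rows", "arguments": {"plan": [{"offset": [0,0,-2],"twist": 0},{"offset": [0,0,-5],"twist": 0},{"offset": [0,0,-9],"twist": 0},{"offset": [0,3,-13],"twist": 0},{"offset": [1,7,-14],"twist": 0}], "jaw": 8}}

```text
time_s: 6.3
tool_pos: [0.4606, 0.2464, 0.2897]
tool_rot: [-0.002, 0.998, 0.066, 0.002]
wrist_force: [1.6, 0.2, -0.6]
gripper_width: 0.0259
finger_force: 0.0
```

>>> {"name": "send_rows", "arguments": {"plan": [{"offset": [0.6,4,0],"twist": 0},{"offset": [1.2,8,0],"twist": 0},{"offset": [1.8,12,0],"twist": 0},{"offset": [2.4,16,0],"twist": 0},{"offset": [3,20,0],"twist": 0}]}}

```text
time_s: 6.72
tool_pos: [0.5167, 0.0452, 0.2852]
tool_rot: [0.0, 0.998, 0.062, 0.0]
wrist_force: [1.5, 0.3, 0.4]
gripper_width: 0.0594
finger_force: 0.0
```

```bash
python3 - <<'E'
from h import *
np.set_printoptions(precision=4,suppress=True)
s=robot.sense(); print(s["tool_pos"],s["q"])
for n in("side","top"):
    p=robot.grab_frame(n); Q=pts(p,np.ones((420,560),bool)); c,sn=np.cos(.125),np.sin(.125); d=Q-[.504,.1006,0]
    b=np.c_[d[:,0]*c+d[:,1]*sn,-d[:,0]*sn+d[:,1]*c,d[:,2]]
    k=b[(b[:,0]>-.07)&(b[:,0]<.045)&(b[:,1]>.165)&(b[:,1]<.265)&(b[:,2]>.115)&(b[:,2]<.2)]
    A=np.c_[k[:,:2],np.ones(len(k))]; print(n,len(k),np.linalg.lstsq(A,k[:,2],rcond=None)[0],np.percentile(k[:,2],[2,50,98]))
E
```

```text
[0.5167 0.0452 0.2852] [ 0.4385  0.1283 -0.6639  1.6532  0.0811  1.3869 -1.6826]
side 632 [0.     0.0073 0.1232] [0.1182 0.125  0.1276]
top 2143 [-0.0039 -0.0004  0.1247] [0.1212 0.1246 0.1281]
```

>>> {"name": "send_rows", "arguments": {"plan": [{"offset": [-1,3.7,0],"twist": 0},{"offset": [-2,7.3,0],"twist": 0},{"offset": [-3,11,0],"twist": 0},{"offset": [-4.1,14.6,0],"twist": 0},{"offset": [-5.1,18.3,0],"twist": 0}]}}

```text
time_s: 7.23
tool_pos: [0.488, -0.142, 0.2851]
tool_rot: [0.0, 0.998, 0.062, 0.0]
wrist_force: [0.3, -0.3, -0.2]
gripper_width: 0.0799
finger_force: 0.0
```

>>> {"name": "send_rows", "arguments": {"plan": [{"offset": [-1,3.7,0],"twist": -0.08},{"offset": [-2,7.3,0.5],"twist": -0.17},{"offset": [-3,11,1.5],"twist": -0.26},{"offset": [-4.1,14.6,2.5],"twist": -0.35},{"offset": [-5.1,18.3,3.5],"twist": -0.43}], "jaw": 6.5}}

```text
time_s: 7.65
tool_pos: [0.4603, -0.3301, 0.2496]
tool_rot: [0.0, 0.961, 0.276, 0.0]
wrist_force: [2.0, 0.2, 0.4]
gripper_width: 0.0655
finger_force: 0.0
```

>>> {"name": "send_rows", "arguments": {"plan": [{"offset": [0,0,0],"twist": 0},{"offset": [0,0,0],"twist": 0},{"offset": [0,0,0],"twist": 0},{"offset": [0,0,0],"twist": 0},{"offset": [0,0,0],"twist": 0}]}}

```text
time_s: 8.07
tool_pos: [0.4616, -0.3271, 0.2506]
tool_rot: [0.0, 0.962, 0.275, 0.0]
wrist_force: [0.0, 0.4, 0.2]
gripper_width: 0.0652
finger_force: 0.0
```

```bash
python3 - <<'E'
from h import *
np.set_printoptions(precision=4,suppress=True)
s=robot.sense(); print(s["tool_pos"],s["q"],rot(s)[:,0])
p=robot.grab_frame("wrist"); cv2.imwrite("pics/w2.png",p["img"][:,:,::-1]); A=wpts(p)
hsv=cv2.cvtColor(p["img"],cv2.COLOR_RGB2HSV)
Q=A[p["range_z"]>0]
for nm,x,y in(("lens",.461,-.331),):
    k=Q[(Q[:,2]>.05)&(Q[:,2]<.066)]; d=np.array([.85,.527]); nn=np.array([-.527,.85])
    o=k[:,:2]-[x,y]; k=k[(abs(o@nn)<.025)&(abs(o@d)<.075)]
    c0=k[:,:2].mean(0); w=np.linalg.svd(k[:,:2]-c0,full_matrices=False)[2][0]; w*=np.sign(w[0]); e=(k[:,:2]-c0)@w; n=np.array([-w[1],w[0]]); l=(k[:,:2]-c0)@n
    print(nm,len(k),"ang",np.arctan2(w[1],w[0]),"ends",c0+w*e.min(),c0+w*e.max(),np.ptp(e),"lat",l.min(),l.max(),"mid",c0+w*(e.min()+e.max())/2+n*(l.min()+l.max())/2,np.percentile(k[:,2],98))
b=cv2.inRange(hsv,(100,120,40),(130,255,255))>0; b&=(p["range_z"]>0)&(abs(A[...,2]-.052)<.02)
if b.sum(): print("blue",b.sum(),np.median(A[b],0))
for dd in robot.cut_out(p,"lens_mid")[:2]: print(dd["confidence"],dd["xy"],np.median(A[dd["region"]&(p["range_z"]>0)],0))
E
```

```text
[ 0.4616 -0.3271  0.2506] [ 0.8677  0.2248 -0.386   1.6021  0.0865  1.3307 -0.5442] [0.849  0.5284 0.0005]
lens 2782 ang 0.5566896239753907 ends [ 0.4153 -0.3593] [ 0.5088 -0.3011] 0.11016416958763423 lat -0.015031648498118782 0.014464769469594107 mid [ 0.4622 -0.3304] 0.06200640799441308
blue 283 [ 0.5038 -0.3048  0.0596]
0.74 [278.5, 191.0] [ 0.4653 -0.3279  0.0591]
```

View pics/w2.png

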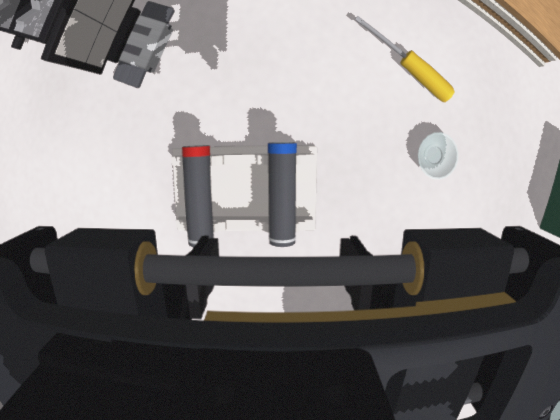

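The blue barrel spans (282,145)–(282,243), parallel to the tool x axis, with the red one to its left at (197,195).

>>> {"name": "send_rows", "arguments": {"plan": [{"offset": [-0.1,0.3,3.5],"twist": 0},{"offset": [-0.1,0.3,7],"twist": 0},{"offset": [-0.1,0.3,10.5],"twist": 0},{"offset": [-0.1,0.3,13.5],"twist": 0},{"offset": [-0.1,0.3,15.5],"twist": 0}]}}

```text
time_s: 8.58
tool_pos: [0.4605, -0.3303, 0.0922]
tool_rot: [-0.001, 0.962, 0.274, -0.001]
wrist_force: [0.5, -0.1, 0.1]
gripper_width: 0.0655
finger_force: 0.0
```

>>> {"name": "send_rows", "arguments": {"plan": [{"offset": [0,0,1],"twist": 0},{"offset": [0,0,2],"twist": 0},{"offset": [0,0,3],"twist": 0},{"offset": [0,0,4],"twist": 0},{"offset": [0,0,4.4],"twist": 0}]}}

```text
time_s: 9.0
tool_pos: [0.4615, -0.3314, 0.0504]
tool_rot: [0.0, 0.962, 0.274, -0.0]
wrist_force: [-0.2, 0.4, -0.1]
gripper_width: 0.0649
finger_force: 0.0
```

>>> {"name": "send_rows", "arguments": {"plan": [{"offset": [0,0,0],"twist": 0},{"offset": [0,0,0],"twist": 0},{"offset": [0,0,0],"twist": 0},{"offset": [0,0,0],"twist": 0},{"offset": [0,0,0],"twist": 0}], "jaw": 2.0, "squeeze": 40}}

```text
time_s: 9.42
tool_pos: [0.4617, -0.3317, 0.0516]
tool_rot: [0.0, 0.962, 0.274, 0.0]
wrist_force: [0.5, -0.5, -0.5]
gripper_width: 0.0394
finger_force: 0.0
```

>>> {"name": "send_rows", "arguments": {"plan": [{"offset": [0,0,0],"twist": 0},{"offset": [0,0,0],"twist": 0},{"offset": [0,0,0],"twist": 0},{"offset": [0,0,0],"twist": 0},{"offset": [0,0,0],"twist": 0}]}}

```text
time_s: 9.83
tool_pos: [0.4614, -0.3312, 0.0512]
tool_rot: [-0.0, 0.962, 0.274, -0.0]
wrist_force: [-2.6, 4.1, 6.2]
gripper_width: 0.029
finger_force: 40.0
```

>>> {"name": "send_rows", "arguments": {"plan": [{"offset": [0,0,-2.5],"twist": 0},{"offset": [0,0,-6],"twist": 0},{"offset": [0,0,-10],"twist": 0},{"offset": [0,0,-14],"twist": 0},{"offset": [0,0,-17],"twist": 0}]}}

```text
time_s: 10.25
tool_pos: [0.462, -0.3318, 0.2244]
tool_rot: [0.001, 0.962, 0.274, 0.001]
wrist_force: [0.5, -1.6, -1.1]
gripper_width: 0.0287
finger_force: 40.0
```

>>> {"name": "send_rows", "arguments": {"plan": [{"offset": [1.7,-2.3,0],"twist": 0},{"offset": [3.5,-4.6,0],"twist": 0},{"offset": [5.2,-6.9,0],"twist": 0},{"offset": [7,-9.2,0],"twist": 0},{"offset": [8.8,-11.5,0],"twist": 0}]}}

```text
time_s: 10.67
tool_pos: [0.4756, -0.1863, 0.2209]
tool_rot: [0.0, 0.962, 0.274, 0.0]
wrist_force: [0.8, -0.6, -1.5]
gripper_width: 0.0286
finger_force: 40.0
```

>>> {"name": "send_rows", "arguments": {"plan": [{"offset": [1.7,-2.3,0],"twist": 0},{"offset": [3.5,-4.6,0],"twist": 0},{"offset": [5.2,-6.9,0],"twist": 0},{"offset": [7,-9.2,0],"twist": 0},{"offset": [8.8,-11.5,0],"twist": 0}]}}

```text
time_s: 11.08
tool_pos: [0.4899, -0.0421, 0.221]
tool_rot: [0.0, 0.962, 0.274, 0.0]
wrist_force: [0.1, 0.1, -1.9]
gripper_width: 0.0289
finger_force: 40.0
```

>>> {"name": "send_rows", "arguments": {"plan": [{"offset": [1.7,-2.3,0],"twist": -0.1},{"offset": [3.5,-4.6,0],"twist": -0.22},{"offset": [5.2,-6.9,0],"twist": -0.34},{"offset": [7,-9.2,0],"twist": -0.46},{"offset": [8.8,-11.5,0],"twist": -0.58}]}}

```text
time_s: 11.5
tool_pos: [0.5042, 0.102, 0.221]
tool_rot: [0.0, 0.842, 0.54, 0.0]
wrist_force: [0.7, -0.3, -1.6]
gripper_width: 0.0293
finger_force: 40.0
```

>>> {"name": "send_rows", "arguments": {"plan": [{"offset": [0,0,0],"twist": -0.12},{"offset": [0,0,0],"twist": -0.24},{"offset": [0,0,0],"twist": -0.36},{"offset": [0,0,0],"twist": -0.48},{"offset": [0,0,0],"twist": -0.56}]}}

```text
time_s: 11.92
tool_pos: [0.5043, 0.1007, 0.2208]
tool_rot: [0.0, 0.66, 0.752, 0.0]
wrist_force: [-0.6, 0.2, -1.4]
gripper_width: 0.0288
finger_force: 40.0
```

>>> {"name": "send_rows", "arguments": {"plan": [{"offset": [0,0,0],"twist": 0},{"offset": [0,0,0],"twist": 0},{"offset": [0,0,0],"twist": 0},{"offset": [0,0,0],"twist": 0},{"offset": [0,0,0],"twist": 0}]}}

```text
time_s: 12.33
tool_pos: [0.5042, 0.1009, 0.221]
tool_rot: [0.0, 0.662, 0.749, 0.0]
wrist_force: [-0.1, -0.2, -1.0]
gripper_width: 0.0287
finger_force: 40.0
```

```bash
cat > m.py <<'E'
from h import *
np.set_printoptions(precision=4,suppress=True)
s=robot.sense(); x=rot(s)[:,0]; print(s["tool_pos"],s["wrist_force"],s["finger_force"],"ang",np.arctan2(x[1],x[0]),"x",x,"z",rot(s)[:,2])
p=robot.grab_frame("wrist"); A=wpts(p); cv2.imwrite("pics/w_%.1f.png"%s["time_s"],p["img"][:,:,::-1])
c,sn=np.cos(.125),np.sin(.125); d=A-[.504,.1006,0]
B=np.stack([d[...,0]*c+d[...,1]*sn,-d[...,0]*sn+d[...,1]*c,d[...,2]],-1)
T=(A-s["tool_pos"])@rot(s)
ok=p["range_z"]>0
m=ok&(abs(T[...,1])<.02)&(abs(T[...,0])<.08)&(T[...,2]>-.02)&(T[...,2]<.03)
for dd in robot.cut_out(p,"lens_mid")[:1]:
    r=dd["region"]&m; print("net",dd["confidence"],dd["xy"],r.sum(),dd["region"].sum()); k=T[r]
    if len(k): print("tool frame pct",np.percentile(k,[1,50,99],axis=0))
k=T[m]; print("box",m.sum(),np.percentile(k,[1,50,99],axis=0))
for lo in np.arange(-.08,.08,.02):
    j=k[(k[:,0]>=lo)&(k[:,0]<lo+.02)]
    if len(j)>20: print(round(lo,2),len(j),"ymin/max",np.percentile(j[:,1],[2,98]),"zmin",np.percentile(j[:,2],2))
t=B[ok&(abs(B[...,0])<.036)&(abs(B[...,2]-.07)<.015)&(abs(B[...,1])<.06)]
for y in np.arange(-.048,.05,.006):
    j=t[(t[:,1]>=y)&(t[:,1]<y+.006)]
    if len(j)>20: print("sad",round(y,3),len(j),np.percentile(j[:,0],[1,99]))
E
python3 m.py
```

```text
[0.5042 0.1009 0.221 ] [-0.1441 -0.212  -1.0002] 39.9874160438776 ang 1.6934375405197752 x [-0.1223  0.9925 -0.0001] z [ 0.0001 -0.0001 -1.    ]
net 0.97 [278.9, 215.2] 8489 8754
tool frame pct [[-0.0158 -0.0144 -0.0108]
 [ 0.0309  0.     -0.008 ]
 [ 0.0559  0.0141  0.0067]]
box 8999 [[-0.0157 -0.0184 -0.0132]
 [ 0.0292  0.     -0.0078]
 [ 0.0559  0.0182  0.0162]]
-0.02 1674 ymin/max [-0.0147  0.0145] zmin -0.016937636924095095
0.0 1484 ymin/max [-0.0193  0.0193] zmin -0.010618934756768708
0.02 3001 ymin/max [-0.0138  0.0135] zmin -0.01045958970846812
0.04 2835 ymin/max [-0.0142  0.0135] zmin -0.010782751956414675
sad -0.03 90 [-0.0337  0.0333]
sad 0.03 54 [-0.0338  0.033 ]
sad 0.036 56 [-0.0344  0.0329]
sad 0.042 69 [-0.0343  0.0337]
```

>>> {"name": "send_rows", "arguments": {"plan": [{"offset": [0,0,3],"twist": 0},{"offset": [0,0,6],"twist": 0},{"offset": [0,0,9],"twist": 0},{"offset": [0,0,11],"twist": 0},{"offset": [0,0,12],"twist": 0}]}}

```text
time_s: 12.85
tool_pos: [0.5027, 0.1005, 0.0984]
tool_rot: [-0.001, 0.662, 0.749, -0.001]
wrist_force: [0.3, -0.6, -1.9]
gripper_width: 0.029
finger_force: 40.0
```

>>> {"name": "send_rows", "arguments": {"plan": [{"offset": [0,0,0.4],"twist": 0},{"offset": [0,0,0.7],"twist": 0},{"offset": [0,0,0.9],"twist": 0},{"offset": [0,0,1.0],"twist": 0},{"offset": [0,0,1.1],"twist": 0}]}}

```text
time_s: 13.27
tool_pos: [0.5048, 0.1009, 0.0909]
tool_rot: [0.001, 0.662, 0.75, 0.0]
wrist_force: [1.1, 0.4, -1.1]
gripper_width: 0.0287
finger_force: 40.0
```

>>> {"name": "send_rows", "arguments": {"plan": [{"offset": [0,0,0.1],"twist": 0},{"offset": [0,0,0.2],"twist": 0},{"offset": [0,0,0.3],"twist": 0},{"offset": [0,0,0.4],"twist": 0},{"offset": [0,0,0.4],"twist": 0}]}}

```text
time_s: 13.68
tool_pos: [0.5041, 0.1008, 0.086]
tool_rot: [0.0, 0.662, 0.75, -0.0]
wrist_force: [-1.2, -0.1, -1.2]
gripper_width: 0.0288
finger_force: 40.0
```

>>> {"name": "send_rows", "arguments": {"plan": [{"offset": [0,0,0.05],"twist": 0},{"offset": [0,0,0.1],"twist": 0},{"offset": [0,0,0.15],"twist": 0},{"offset": [0,0,0.15],"twist": 0},{"offset": [0,0,0.15],"twist": 0}]}}

```text
time_s: 14.1
tool_pos: [0.5042, 0.1009, 0.0858]
tool_rot: [0.0, 0.662, 0.75, -0.0]
wrist_force: [-8.7, -2.3, 17.3]
gripper_width: 0.0289
finger_force: 40.0
```

>>> {"name": "send_rows", "arguments": {"plan": [{"offset": [0,-0.03,0],"twist": 0},{"offset": [0,-0.05,0],"twist": 0},{"offset": [0,-0.05,0],"twist": 0},{"offset": [0,-0.05,0],"twist": 0},{"offset": [0,-0.05,0],"twist": 0}]}}

```text
time_s: 14.52
tool_pos: [0.5041, 0.1008, 0.0858]
tool_rot: [0.001, 0.662, 0.75, 0.0]
wrist_force: [-5.0, -0.9, 13.9]
gripper_width: 0.0291
finger_force: 40.0
```

```bash
python3 m.py; python3 - <<'E'
from h import *
print(robot.sense()["wrist_force"],robot.sense()["torque"])
E
ls pics
```

```text
[0.5041 0.1008 0.0858] [-5.0033 -0.931  13.9224] 40.03239534795284 ang 1.6947304103480512 x [-0.1236  0.9923 -0.0008] z [ 0.0011 -0.0007 -1.    ]
net 0.62 [276.3, 211.7] 8457 8560
tool frame pct [[-0.0159 -0.0144 -0.011 ]
 [ 0.0311 -0.0003 -0.0081]
 [ 0.0559  0.014   0.0066]]
box 9987 [[-0.0249 -0.0193 -0.0122]
 [ 0.031   0.     -0.0074]
 [ 0.0559  0.0194  0.0205]]
-0.04 107 ymin/max [-0.0186  0.0183] zmin 0.0008155523785497419
-0.02 1665 ymin/max [-0.0147  0.0145] zmin -0.01686649641112031
0.0 1488 ymin/max [-0.0193  0.0194] zmin -0.010882110170698308
0.02 3539 ymin/max [-0.0189  0.0188] zmin -0.010589207925603165
0.04 3188 ymin/max [-0.0185  0.0186] zmin -0.010975568791988435
sad -0.03 101 [-0.0184  0.0186]
sad 0.006 578 [-0.0229  0.0235]
sad 0.012 22 [-0.0145  0.0144]
sad 0.024 277 [-0.0341  0.0327]
sad 0.03 1007 [-0.034   0.0329]
sad 0.036 1024 [-0.0341  0.0329]
sad 0.042 1108 [-0.0342  0.0331]
[-5.72701936 -2.06247461 13.89461163] [-0.44292084  0.92305439  0.0054357 ]
a.png
s2.png
side0.png
top0.png
w1.png
w2.png
w_12.3.png
w_14.5.png
```

>>> {"name": "send_rows", "arguments": {"plan": [{"offset": [0,-0.03,0],"twist": 0},{"offset": [0,-0.05,0],"twist": 0},{"offset": [0,-0.05,0],"twist": 0},{"offset": [0,-0.05,0],"twist": 0},{"offset": [0,-0.05,0],"twist": 0}]}}

```text
time_s: 15.03
tool_pos: [0.5036, 0.1008, 0.0854]
tool_rot: [0.001, 0.662, 0.75, 0.0]
wrist_force: [-4.2, -0.8, 8.1]
gripper_width: 0.0294
finger_force: 40.0
```

>>> {"name": "send_rows", "arguments": {"plan": [{"offset": [0,-0.03,0.02],"twist": 0},{"offset": [0,-0.05,0.04],"twist": 0},{"offset": [0,-0.05,0.04],"twist": 0},{"offset": [0,-0.05,0.04],"twist": 0},{"offset": [0,-0.05,0.04],"twist": 0}]}}

```text
time_s: 15.45
tool_pos: [0.5036, 0.1009, 0.0854]
tool_rot: [0.001, 0.662, 0.75, 0.001]
wrist_force: [-2.1, -0.7, 9.6]
gripper_width: 0.0295
finger_force: 40.0
```

>>> {"name": "send_rows", "arguments": {"plan": [{"offset": [0,-0.03,0.02],"twist": 0},{"offset": [0,-0.05,0.04],"twist": 0},{"offset": [0,-0.05,0.04],"twist": 0},{"offset": [0,-0.05,0.04],"twist": 0},{"offset": [0,-0.05,0.04],"twist": 0}]}}

```text
time_s: 15.87
tool_pos: [0.5036, 0.1008, 0.0853]
tool_rot: [0.001, 0.662, 0.75, 0.001]
wrist_force: [-1.4, -1.7, 13.2]
gripper_width: 0.0292
finger_force: 40.0
```

>>> {"name": "send_rows", "arguments": {"plan": [{"offset": [0,-0.03,0.02],"twist": 0},{"offset": [0,-0.03,0.02],"twist": 0},{"offset": [0,-0.03,0.02],"twist": 0},{"offset": [0,-0.03,0.02],"twist": 0},{"offset": [0,-0.03,0.02],"twist": 0}]}}

```text
time_s: 16.28
tool_pos: [0.5036, 0.1008, 0.0853]
tool_rot: [0.001, 0.662, 0.75, 0.001]
wrist_force: [-0.9, -1.6, 12.7]
gripper_width: 0.0288
finger_force: 40.0
```

```bash
python3 m.py | head -8; python3 - <<'E'
from h import *
for i in range(4):
    p=robot.grab_frame("side"); s=robot.sense(); print(s["tool_pos"],s["wrist_force"],s["torque"])
cv2.imwrite("pics/s9.png",cv2.resize(p["img"][90:290,140:400,::-1],(780,600)))
Q=pts(p,np.ones((420,560),bool)); d=Q-[.504,.1006,0]; c,sn=np.cos(.125),np.sin(.125)
b=np.c_[d[:,0]*c+d[:,1]*sn,-d[:,0]*sn+d[:,1]*c,d[:,2]]
k=b[(b[:,0]>-.07)&(b[:,0]<.045)&(b[:,1]>.165)&(b[:,1]<.265)&(b[:,2]>.115)&(b[:,2]<.2)]; print(len(k),np.percentile(k[:,2],[5,50,95]))
E
```

```text
[0.5036 0.1008 0.0853] [-0.9333 -1.5933 12.7258] 40.033246502280235 ang 1.6946210148350493 x [-0.1235  0.9923 -0.0004] z [ 0.0039  0.     -1.    ]
net 0.83 [277.0, 215.9] 8365 8408
tool frame pct [[-0.0155 -0.0143 -0.0109]
 [ 0.0311 -0.0003 -0.0081]
 [ 0.0559  0.0139  0.0048]]
box 9989 [[-0.0203 -0.0193 -0.0121]
 [ 0.0311  0.     -0.0074]
 [ 0.0558  0.0193  0.0201]]
[0.50360095 0.10083468 0.08533721] [-0.90671565 -1.73567845 12.65782428] [-0.35277771  0.0230567   0.02613737]
[0.50362781 0.10085756 0.08535059] [-0.8734405  -0.8165095  15.00036316] [-0.34004088  0.06741399  0.01620547]
[0.50362679 0.10081781 0.08534331] [-0.90768912 -1.67657965 12.46860353] [-0.31690114  0.04733346  0.069956  ]
[0.50360795 0.10085408 0.08535161] [-1.04871197 -1.65923242 13.59492795] [-0.34369643  0.04018285  0.04110953]
449 [0.12213278 0.12512631 0.12702369]
```

View pics/s9.png

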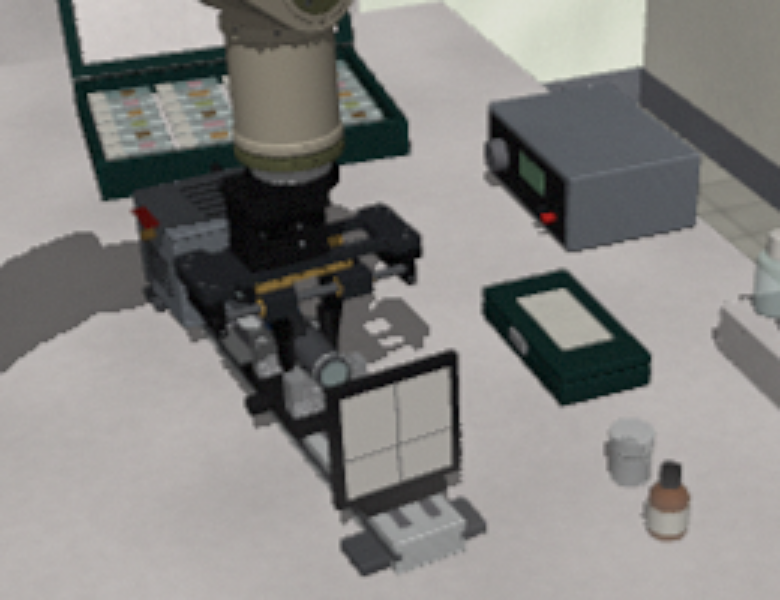

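The barrel lies in the V saddles, held by the fingers, with its plain end at (333,370) facing the screen. The lamp cover is flat shut and the nearby items in view look undisturbed.

```bash
python3 -c "
from bench import robot
print(robot.sign_off())"
```

```text
the job is handed in; nothing more can be done
None
```

I handed the job in with the cover snapped shut and the blue-banded barrel held in both V saddles, band towards the lamp, pressed down with about 14 N; the sign-off gave no verdict.

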